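# Pin the reference plate into the refractometer stage

## Task

Slide the reference plate carrier blade first into the slot of the refractometer's stage, just so deep that the hole in its blade lies under the hole in the stage's roof, and let go of it. Then take the long slim locking pin from the rack and push it down through both holes until its collar rests on the stage, and let go. Leave the other two pins in the rack and the beaker, jar and wash bottle where they stand.

Things in the scene. Friction and masses are not known exactly. Their poses are not given: they have to be found in the camera images.
- refractometer: Cream eyepiece refractometer fixed to the bench, with an aluminium plate stage beside it. Origin: on the bench, straight below the stage's pin hole. +x is the way the carrier slides in, z up. The tall body (0.29 m) fills x -105 to 145, y -248 to -122 mm, a knob at z 125 reaches y -117; a low block (30 mm high) joins it to the stage. Stage base block: x -85 to 45, y -33 to 33, top at z 40 mm.
- stage_hole (a point): Centre of the vertical pin hole at the top of the stage's roof, 61 mm above the bench; axes as the refractometer's. The roof is 11 mm thick and covers x -30 to 40 mm from this hole. The hole is 12 mm in diameter in the roof (1.5 mm chamfer) and goes on at 14 mm through the base block below the slot.
- slot_mouth (a point): Middle of the slot's entrance, on its floor (the base block's top, 40 mm above the bench), 30 mm before the pin hole. The slot is 10 mm high, 33 mm wide and open at the back: no stop for depth. In front the floor goes on 55 mm as an open ledge, with two 9 mm high flared guides in its last 20 mm, about 48 mm apart at the outer end. Axes as the refractometer's.
- carrier: Reference plate carrier, 120 g: steel blade 110 x 30 x 5 mm (along its x, y, z) lying flat, with a green glass window and a 12 mm through hole, and at the other end an upright black grip fin. Origin: centre of the blade's underside. +x points from the fin end to the hole end, which goes into the slot first.
- carrier_hole (a point): Centre of the 12 mm hole in the carrier's blade, at its underside: 30 mm to +x of the carrier's origin.
- carrier_fin (a point): Centre of the carrier's grip fin, 42 mm to -x of its origin. The fin is 24 mm long (x), 12 mm thick (y) and rises from 5 to 45 mm above the blade's underside; this point is 25 mm above the underside.
- rack: White open pin rack fixed to the bench, 190 x 55 mm, top at 65 mm. Origin: centre of its underside. Three 15 mm holes in its top plate at x -60, 0 and 60 mm, y 0 in its frame; the pins hang in them by their collars, in any order.
- lock_pin: The locking pin, steel, 60 g: shank 9 mm in diameter and 50 mm long with a tapered tip, then a collar 24 mm across and 4 mm thick, then a plain round head 16 mm in diameter and 32 mm tall. Origin: centre of the tip; z runs up to the head, collar underside at z 50, head from z 54 to 86 mm. Seated in the stage its tip is 11 mm above the bench.
- short_pin: A bystander in the rack: pin with a square 18 mm head 32 mm tall, collar as the others, shank only 18 mm long. Origin at its tip.
- thick_pin: A bystander in the rack: pin with a 26 mm ball head rising 41 mm above the rack, shank 50 mm long and 13 mm thick (too thick for the stage). Origin at its tip.
- beaker: Bystander: open glass beaker, 60 mm across, 68 mm tall; origin centre of its underside.
- wash_bottle: Bystander: white plastic bottle with a red cap, 60 mm across, 120 mm tall; origin centre of its underside.
- jar: Bystander: small amber jar with a black lid, 48 mm across, 65 mm tall; origin centre of its underside.
Not all that is in view belongs to the job. What is shaped like the carrier but purple is not meant.

How it is judged:
By the outcome, as a careful person would: the job done as asked, in the order asked, and still so for the second after the job is handed in, with the robot touching nothing.
It also fails if it takes over 72 s, if anything falls off the work surface, if the arm or the gripper's body presses on something with over 40 N, if the wrist force passes 120 N, or if a joint passes its speed limit or range.

## Robot

A 6-joint arm with a two-finger parallel gripper is mounted at the origin on the work surface. World frame = base frame: x ahead of the robot, y to its left, z up, the work surface at z = 0. Lengths are in m, angles in rad, forces in N, time in s.
With the tool pointing down it reaches from about 0.275 to 0.825 m from the base axis. Payload 4.9 kg.
Tool frame: the origin (TCP) lies at the very end of the fingers, on their centre line; the grasp point (between the pads) lies 19 mm behind it (hold_point_z is the distance from the TCP to the grasp point, in m); z points along the fingers, y is the line along which they close (so a half turn about z gives the same grasp; the last joint's range is limited). The gripper opens to 85 mm and grips with 20 to 120 N. Pads are 22 mm wide; open, the fingers measure 114 mm over their backs; the gripper's body (76 mm by 85 mm) begins 54 mm behind the grasp point. The pads swing forward as they close: fully open they stand 13 mm farther back than shut.
Start: joints at [-1.292, 0.326, -0.193, 1.052, 0, 1.437], TCP at [0.221, -0.504, 0.231] pointing down, gripper open.
Joint ranges: [-2.65, 2.65], [-0.97, 1.79], [-1.3, 1.35], [-1.93, 2.1], [-1.47, 1.37], [-3.14, 3.14]. Speed limits (rad/s): [2.57, 2.57, 3.14, 3.14, 3.14, 3.14].

## Interface

Orientations are given as a unit quaternion [w, x, y, z].
In Python, from workcell import state, read_camera, hand_in, hold_point_z gives the robot as it stands. The module is installed in compiled form; this text tells all that it offers.
- The arm moves only by the tool jog_arm, never from a script. Its argument "commands" is a list of rows, each an object of numbers: "tx", "ty", "tz": the shift along the tool's x, y, z in mm; "yaw": the turn about the tool's z in rad; "grip": the finger opening in mm, from 0 to 85.4. A call has 1 to 10 rows; each row is the pose to reach, as a shift and turn from the pose commanded when the call began, along the tool's axes at that moment; what a row does not reach only later rows make up. A row lasts 1/10 s, in which the tool goes at most 50 mm and 8.59 degrees, less where a joint would pass 70% of its speed; a pose out of reach is approached as far as the arm can. A call with a gripper value outside its range is refused whole. The fingers move at their own pace and stop on an object; "squeeze" is the grip in N (left out, the last holds). Time passes only in rows, so rows that repeat a pose let the fingers close. It gives the time, the measured TCP pose, the force, the opening and the grip force at its end, in the units of the state.
- state(): the state, without advancing time (a new reading comes with each control period).
- read_camera(name): name is "scene" or "top" or "wrist"; returns a dict with "img" (420x560x3 uint8, blue, green, red), "depth" (420x560 float32, m along the optical axis (not along the pixel's ray), 0 where there is no reading), "vertical_fov" (degrees; the focal length in pixels is half the picture's height over the tangent of half this angle, whatever the lens; pixels are square), "cx", "cy" (the principal point, pixels), "rvec" (rotation vector, rad) and "tvec" (3), from world to camera coordinates, as OpenCV has them; the wrist camera has in their place "hand_eye" (4x4, takes a point from camera to tool coordinates, whose origin is the TCP and whose axes are the flange's). Camera axes: x right, y down, z forward; pixel columns grow to the right and rows downward; lengths in m; the calibration is good to about 2 mm. A picture is of the moment at which its call begins: read the wrist's pose just before it.
- hand_in(): hands the job in; it is judged then, once.
The state is a dict: "time_s": time; "qpos": joint angles; "qvel": joint speeds; "joint_efforts": joint torques, N m; "tcp_pos": TCP position; "tool_rot": TCP orientation; "ft_force": force on the tool from outside, world axes, zero at the start; "ft_torque": the same for the moment, N m; "gripper_width": finger opening in m; "finger_force": force on a finger pad.
Only numpy, scipy, OpenCV 4.12 (cv2) and the standard library are available. Lean on these libraries where they do the work, as an engineer would, in place of code of your own. Each camera call takes 0.05 s, during which the arm holds its last target. There are 200 camera calls.

## Working session

There is one attempt and no reset: what is moved stays moved. The work goes in short steps, Python scripts to look and compute and a tool call to move; the robot and the scene stay as the last step left them, time stands still between calls to the robot, and variables do not carry over. Pictures are saved under pics/ and viewed, at most 10 in all, crops included, and the job is handed in when it is done.

Besides the shell and the picture viewer there is one more tool, called after ">>>" as name([rows], argument=value, ...), one row to a line, values as JSON. jog_arm: Moves the arm, as the interface text tells. Its arguments: {"type":"object","properties":{"commands":{"type":"array","items":{"type":"object","properties":{"tx":{"type":"number"},"ty":{"type":"number"},"tz":{"type":"number"},"yaw":{"type":"number"},"grip":{"type":"number"}}}},"squeeze":{"type":"number"}},"required":["commands"]}

```bash
mkdir -p pics
cat > h.py <<'E'
import numpy as np, cv2, pickle
from workcell import state, read_camera, hand_in, hold_point_z
from scipy.spatial.transform import Rotation as R
def Rt(s): 
    q=s["tool_rot"]; return R.from_quat([q[1],q[2],q[3],q[0]]).as_matrix()
def cam(name):
    s=state(); c=read_camera(name); h=c["img"].shape[0]
    c["f"]=h/2/np.tan(np.radians(c["vertical_fov"])/2)
    if name=="wrist":
        T=np.eye(4);T[:3,:3]=Rt(s);T[:3,3]=s["tcp_pos"]; W=T@np.array(c["hand_eye"])
        c["Rwc"]=W[:3,:3]; c["o"]=W[:3,3]
    else:
        A=cv2.Rodrigues(np.array(c["rvec"],float))[0]; c["Rwc"]=A.T; c["o"]=-A.T@np.array(c["tvec"],float).ravel()
    return c
def ray(c,u,v,z):
    d=c["Rwc"]@np.array([(u-c["cx"])/c["f"],(v-c["cy"])/c["f"],1]); return c["o"]+d*(z-c["o"][2])/d[2]
def pts(c):
    v,u=np.mgrid[:420,:560]; d=c["depth"]
    P=np.stack([(u-c["cx"])/c["f"]*d,(v-c["cy"])/c["f"]*d,d],-1); P=P@c["Rwc"].T+c["o"]; P[d==0]=np.nan; return P
def proj(c,p):
    q=c["Rwc"].T@(np.array(p)-c["o"]); return q[:2]/q[2]*c["f"]+[c["cx"],c["cy"]]
E
python3 - <<'E'
from h import *
s=state(); print(s, hold_point_z)
for n in ("scene","top"):
    c=cam(n); cv2.imwrite(f"pics/{n}0.png",c["img"]); pickle.dump(c,open(n+"0.pkl","wb")); print(n,c["f"],c["cx"],c["cy"],c["o"],c["Rwc"][:,2],{k for k in c})
E
```

```text
{'time_s': 0.0, 'qpos': array([-1.29220981e+00,  3.26928543e-01, -1.93582704e-01,  1.05198826e+00,
        1.46624981e-07,  1.43658604e+00]), 'qvel': array([ 8.77853499e-05, -3.95019545e-04,  2.99006872e-04, -1.00802930e-05,
        1.15328055e-04,  3.35403955e-04]), 'joint_efforts': array([-4.11746723e-04, -4.43396544e+01,  2.62444013e+01,  1.54488219e-02,
       -1.78654550e-04,  7.26910201e-06]), 'tcp_pos': array([ 0.22049083, -0.50324119,  0.23051063]), 'tool_rot': array([-8.49378637e-04,  9.78775004e-01,  2.04936005e-01, -6.13482700e-05]), 'ft_force': array([-0.58924698, -0.53200571,  0.11477645]), 'ft_torque': array([ 0.00925655, -0.00230413, -0.01211842]), 'finger_force': 0.0, 'gripper_width': 0.08533892014063585} 0.0187
scene 406.7135191622128 277.88095856849577 211.63641384263246 [0.88599251 0.4309693  0.59861962] [-0.38653461 -0.55348501 -0.73772985] {'img', 'f', 'depth', 'o', 'vertical_fov', 'cx', 'Rwc', 'cy', 'rvec', 'tvec'}
top 401.8027177272926 274.36516091902155 209.75772594381377 [0.47526798 0.04861673 0.77957243] [ 0.17458477 -0.02254079 -0.98438411] {'img', 'f', 'depth', 'o', 'vertical_fov', 'cx', 'Rwc', 'cy', 'rvec', 'tvec'}
```

View pics/top0.png

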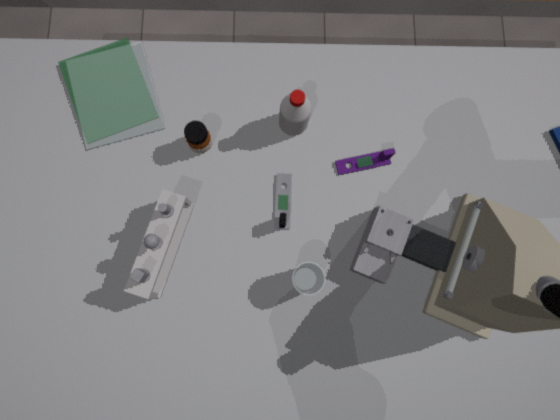

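View pics/scene0.png

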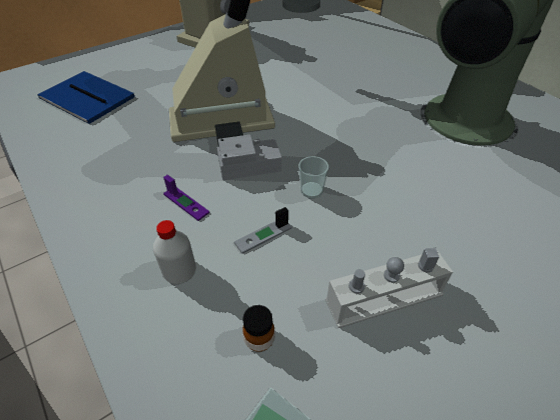

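Top view: silver carrier with green window at (284,200), its hole at (284,187) and fin at (283,220). The purple lookalike is at (363,162), the stage hole at (390,232), and the rack pins at (165,209), (152,241) and (138,275). Scene view: the round head is at (358,280), the ball at (395,268) and the square head at (430,260). Next I measure and take an enlarged crop.

Run:
```python
from h import *
c=pickle.load(open("top0.pkl","rb")); s=pickle.load(open("scene0.pkl","rb"))
P=pts(c);Q=pts(s)
for n,(u,v),z in [("hole",(284,187),.005),("fin",(283,220),.045),("stage",(390,232),.061),("pinA",(165,209),.1),("pinB",(152,241),.1),("pinC",(138,275),.1)]:
    print(n,ray(c,u,v,z).round(4),P[v,u].round(4))
for n,(u,v),z in [("round",(359,272),.1),("ball",(395,266),.1),("square",(430,253),.1),("stage",(238,146),.061),("chole",(250,240),.005)]:
    print("scene",n,ray(s,u,v,z).round(4),Q[v,u].round(4))
a=cv2.resize(s["img"][225:325,325:460],None,fx=4,fy=4,interpolation=3)
b=cv2.resize(c["img"][165:285,250:435],None,fx=4,fy=4,interpolation=3)
cv2.imwrite("pics/a.png",a);cv2.imwrite("pics/b.png",b)
```

```text
hole [0.6586 0.012  0.005 ] [0.6595 0.0118 0.0012]
fin [0.5865 0.0157 0.045 ] [0.5863 0.0158 0.0461]
stage [ 0.5637 -0.1776  0.061 ] [ 0.566  -0.1834  0.0425]
pinA [0.5954 0.2198 0.1   ] [0.5956 0.2201 0.0992]
pinB [0.5405 0.2387 0.1   ] [0.54   0.2372 0.1057]
pinC [0.484  0.2585 0.1   ] [0.484  0.2589 0.0989]
scene round [0.5976 0.2235 0.1   ] [0.5977 0.2236 0.1003]
scene ball [0.5471 0.2466 0.1   ] [0.5496 0.2479 0.1037]
scene square [0.4865 0.2607 0.1   ] [0.4866 0.2607 0.1001]
scene stage [ 0.5642 -0.1741  0.061 ] [ 0.5597 -0.1826  0.0534]
scene chole [0.6585 0.0137 0.005 ] [0.657  0.011  0.0011]
```

View pics/a.png

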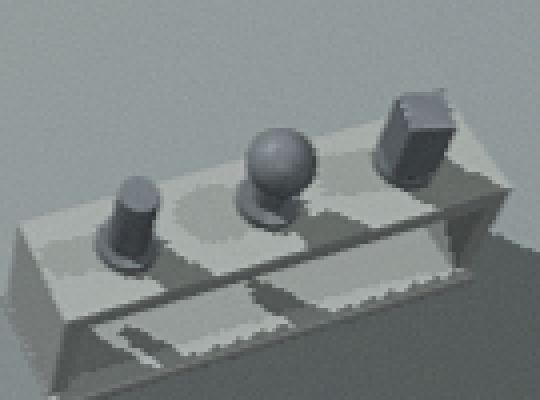

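View pics/b.png

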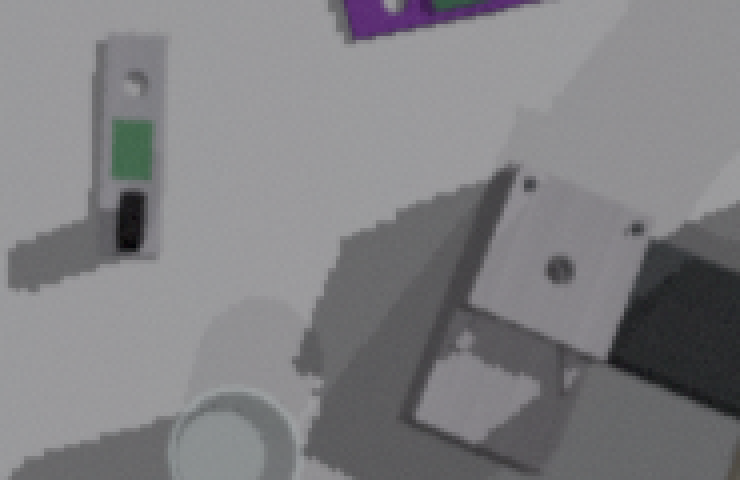

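Scene crop: the left pin (130,220) is slim with a plain round head, so it is the lock pin. The middle one (280,170) has a ball head (thick) and the right one (425,135) a square head (short). Top crop: the silver carrier has its hole up and black fin down, and the purple one is excluded. The roof corners are near (517,165), (650,222), (607,362) and (468,305), with the pin hole at (560,269). Next come precise measurements.

Run:
```python
from h import *
c=pickle.load(open("top0.pkl","rb")); s=pickle.load(open("scene0.pkl","rb"))
def cr(u,v): return 250+(u+.5)/4-.5,165+(v+.5)/4-.5
for q in [(517,165),(650,222),(607,362),(468,305),(560,269)]: print("roof",ray(c,*cr(*q),.061).round(4))
print("ledge outer left",ray(c,*cr(410,418),.04).round(4))
for n,k in (("top",c),("scene",s)):
    P=pts(k); m=(abs(P[...,2]-.061)<.004)&(np.hypot(P[...,0]-.565,P[...,1]+.178)<.06)
    r=cv2.minAreaRect((P[m][:,:2]*1000).astype(np.float32)); print(n,m.sum(),r)
    hsv=cv2.cvtColor(k["img"],cv2.COLOR_BGR2HSV)
    near=np.hypot(P[...,0]-.63,P[...,1]-.013)<.075
    g=near&(hsv[...,1]>70)&(abs(hsv[...,0]-65.)<20)
    v,u=np.nonzero(g); print("glass",g.sum(),ray(k,u.mean(),v.mean(),.005).round(4))
    f=near&(P[...,2]>.035); print("fin",f.sum(),np.nanmedian(P[f],0).round(4),cv2.minAreaRect((P[f][:,:2]*1000).astype(np.float32)))
    b=near&(P[...,2]>.0025)&(P[...,2]<.02); print("blade",b.sum(),cv2.minAreaRect((P[b][:,:2]*1000).astype(np.float32)))
    for nm,ctr in (("pinA",(.597,.222)),("pinB",(.543,.24)),("pinC",(.485,.26))):
        m=(P[...,2]>.09)&(np.hypot(P[...,0]-ctr[0],P[...,1]-ctr[1])<.022); print(nm,m.sum(),P[m].mean(0).round(4),P[m][:,2].max().round(4))
P=pts(c)
u,v=308,279; print("beaker",ray(c,u,v,.068).round(4))
# blade corners from top crop, z=.005
for q in [(107,35),(166,35),(158,259),(99,257),(136,83)]: print("blade",ray(c,*cr(*q),.005).round(4))
```

```text
roof [ 0.6117 -0.1592  0.061 ]
roof [ 0.5858 -0.2192  0.061 ]
roof [ 0.5221 -0.1962  0.061 ]
roof [ 0.5473 -0.1344  0.061 ]
roof [ 0.5639 -0.1769  0.061 ]
ledge outer left [ 0.4974 -0.1112  0.04  ]
top 1379 ((568.1187744140625, -178.1108856201172), (66.92574310302734, 70.38766479492188), 67.14862823486328)
glass 117 [0.6282 0.0149 0.005 ]
fin 85 [0.5897 0.0159 0.0451] ((589.7638549804688, 15.722097396850586), (11.255921363830566, 24.45345115661621), 89.63910675048828)
blade 996 ((632.0028686523438, 10.752487182617188), (144.00132751464844, 142.8157196044922), 69.57496643066406)
pinA 80 [0.5984 0.2239 0.1003] 0.1038
pinB 190 [0.541  0.2401 0.1017] 0.108
pinC 148 [0.4843 0.2591 0.1002] 0.1047
scene 690 ((567.5455322265625, -177.53591918945312), (68.86660766601562, 70.10997009277344), 67.3131332397461)
glass 138 [0.6237 0.0143 0.005 ]
fin 101 [0.5904 0.0192 0.0436] ((589.7200317382812, 16.68207550048828), (12.950456619262695, 24.23398208618164), 89.96902465820312)
blade 711 ((630.745361328125, 18.372577667236328), (75.033935546875, 114.00659942626953), 56.14997863769531)
pinA 119 [0.6007 0.2263 0.0985] 0.102
pinB 236 [0.5459 0.2449 0.0998] 0.1061
pinC 185 [0.4867 0.2616 0.0982] 0.1022
beaker [ 0.479  -0.0271  0.068 ]
blade [0.6862 0.0272 0.005 ]
blade [ 0.6866 -0.0022  0.005 ]
blade [0.5742 0.002  0.005 ]
blade [0.5749 0.0307 0.005 ]
blade [0.6619 0.0128 0.005 ]
```

```bash
cat >> h.py <<'E'
def rel(p,yaw=None,s=None):
    s=s or state(); M=Rt(s); d=M.T@(np.array(p)-s["tcp_pos"])*1000
    y0=np.degrees(np.arctan2(M[1,0],M[0,0])); dy=0 if yaw is None else -np.radians((yaw-y0+180)%360-180)
    return d.round(1),round(dy,4),"yaw",round(y0,2)
E
python3 -c "
from h import *
for p,y in [((.2,-.3,.24),80),((.35,-.05,.24),178),((.5885,.0159,.15),178)]: print(rel(p,y))"
```

```text
(array([  62.8, -194.4,   -9.1]), np.float64(-0.9834), 'yaw', np.float64(23.66))
(array([ 300.5, -363.3,   -8.8]), np.float64(-2.6938), 'yaw', np.float64(23.66))
(array([ 545.4, -327.8,   81.2]), np.float64(-2.6938), 'yaw', np.float64(23.66))
```

>>> jog_arm([
  {"tx":63,"ty":-194,"tz":-10,"yaw":-0.98},
  {"tx":63,"ty":-194,"tz":-10,"yaw":-0.98},
  {"tx":63,"ty":-194,"tz":-10,"yaw":-0.98},
  {"tx":63,"ty":-194,"tz":-10,"yaw":-0.98},
  {"tx":63,"ty":-194,"tz":-10,"yaw":-0.98},
  {"tx":63,"ty":-194,"tz":-10,"yaw":-0.98},
  {"tx":300,"ty":-363,"tz":-10,"yaw":-2.69},
  {"tx":300,"ty":-363,"tz":-10,"yaw":-2.69},
  {"tx":300,"ty":-363,"tz":-10,"yaw":-2.69},
  {"tx":300,"ty":-363,"tz":-10,"yaw":-2.69},
])

```text
schema error: expected keys tx, ty, tz, yaw, grip
```

```bash
python3 -c "
from h import *
for p,y in [((.35,-.05,.24),178),((.5885,.0159,.15),178)]: print(rel(p,y))"
```

```text
(array([ 300.5, -363.3,   -8.8]), np.float64(-2.6938), 'yaw', np.float64(23.66))
(array([ 545.4, -327.8,   81.2]), np.float64(-2.6938), 'yaw', np.float64(23.66))
```

All five keys are needed in each row.

>>> jog_arm([
  {"tx":63,"ty":-194,"tz":-10,"yaw":-0.98,"grip":85},
  {"tx":63,"ty":-194,"tz":-10,"yaw":-0.98,"grip":85},
  {"tx":63,"ty":-194,"tz":-10,"yaw":-0.98,"grip":85},
  {"tx":63,"ty":-194,"tz":-10,"yaw":-0.98,"grip":85},
  {"tx":63,"ty":-194,"tz":-10,"yaw":-0.98,"grip":85},
  {"tx":63,"ty":-194,"tz":-10,"yaw":-0.98,"grip":85},
  {"tx":300,"ty":-363,"tz":-10,"yaw":-2.69,"grip":85},
  {"tx":300,"ty":-363,"tz":-10,"yaw":-2.69,"grip":85},
  {"tx":300,"ty":-363,"tz":-10,"yaw":-2.69,"grip":85},
  {"tx":300,"ty":-363,"tz":-10,"yaw":-2.69,"grip":85},
])

```text
time_s: 1.1
tcp_pos: [0.3034, -0.1275, 0.2413]
tool_rot: [0.0, 0.575, 0.818, 0.0]
ft_force: [1.4, -0.4, -0.1]
gripper_width: 0.0851
finger_force: 0.0
```

```bash
python3 -c "
from h import *
for p,y in [((.35,-.05,.24),178),((.5885,.0159,.15),178)]: print(rel(p,y))"
```

```text
(array([57.1, 70.1,  1.3]), np.float64(-1.1893), 'yaw', np.float64(109.86))
(array([ 38.1, 316.8,  91.4]), np.float64(-1.1893), 'yaw', np.float64(109.86))
```

>>> jog_arm([
  {"tx":57,"ty":70,"tz":0,"yaw":-1.19,"grip":85},
  {"tx":57,"ty":70,"tz":0,"yaw":-1.19,"grip":85},
  {"tx":38,"ty":317,"tz":60,"yaw":-1.19,"grip":85},
  {"tx":38,"ty":317,"tz":60,"yaw":-1.19,"grip":85},
  {"tx":38,"ty":317,"tz":60,"yaw":-1.19,"grip":85},
  {"tx":38,"ty":317,"tz":60,"yaw":-1.19,"grip":85},
  {"tx":38,"ty":317,"tz":60,"yaw":-1.19,"grip":85},
  {"tx":38,"ty":317,"tz":60,"yaw":-1.19,"grip":85},
  {"tx":38,"ty":317,"tz":60,"yaw":-1.19,"grip":85},
  {"tx":38,"ty":317,"tz":60,"yaw":-1.19,"grip":85},
])

```text
time_s: 2.1
tcp_pos: [0.5881, 0.013, 0.1808]
tool_rot: [-0.001, 0.021, 1.0, 0.0]
ft_force: [0.1, -0.6, 0.0]
gripper_width: 0.085
finger_force: 0.0
```

Run:
```python
from h import *
print(state()["tcp_pos"],rel((.5885,.0159,.05),178))
c=cam("wrist"); cv2.imwrite("pics/w1.png",c["img"]); pickle.dump(c,open("w1.pkl","wb"))
print(c["o"],c["Rwc"][:,2],proj(c,(.6605,.0132,.005)),proj(c,(.5885,.0159,.045)))
```

```text
[0.58809221 0.01300474 0.18081624] (array([ -0.5,   2.9, 130.8]), np.float64(-0.0067), 'yaw', np.float64(177.62))
[0.51825158 0.01668651 0.32140954] [ 0.27557886 -0.01248266 -0.96119742] [279.63313975 255.8517323 ] [279.7048267  202.28193887]
```

View pics/w1.png

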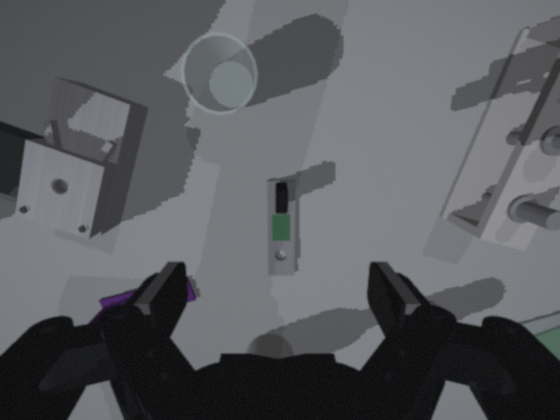

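Wrist view: the carrier fin is at (281,197), its hole at (281,255), and the stage hole at (60,186). All agree with the projected points to about 1 mm. I descend and grip.

>>> jog_arm([
  {"tx":0,"ty":3,"tz":50,"yaw":-0.007,"grip":50},
  {"tx":0,"ty":3,"tz":100,"yaw":-0.007,"grip":50},
  {"tx":0,"ty":3,"tz":130,"yaw":-0.007,"grip":50},
  {"tx":0,"ty":3,"tz":150,"yaw":-0.007,"grip":50},
  {"tx":0,"ty":3,"tz":166,"yaw":-0.007,"grip":50},
  {"tx":0,"ty":3,"tz":166,"yaw":-0.007,"grip":50},
  {"tx":0,"ty":3,"tz":166,"yaw":-0.007,"grip":30},
  {"tx":0,"ty":3,"tz":166,"yaw":-0.007,"grip":5},
  {"tx":0,"ty":3,"tz":166,"yaw":-0.007,"grip":5},
  {"tx":0,"ty":3,"tz":166,"yaw":-0.007,"grip":5},
], squeeze=60)

```text
time_s: 3.15
tcp_pos: [0.5903, 0.0158, 0.0171]
tool_rot: [0.001, 0.016, 1.0, -0.0]
ft_force: [-1.9, -0.1, 7.2]
gripper_width: 0.0113
finger_force: 59.6
```

>>> jog_arm([
  {"tx":0,"ty":0,"tz":0,"yaw":0,"grip":5},
  {"tx":0,"ty":0,"tz":0,"yaw":0,"grip":5},
  {"tx":0,"ty":0,"tz":-50,"yaw":0,"grip":5},
  {"tx":0,"ty":0,"tz":-100,"yaw":0,"grip":5},
  {"tx":0,"ty":0,"tz":-120,"yaw":0,"grip":5},
  {"tx":0,"ty":0,"tz":-120,"yaw":0,"grip":5},
  {"tx":0,"ty":0,"tz":-120,"yaw":0,"grip":5},
])

```text
time_s: 3.85
tcp_pos: [0.589, 0.016, 0.1353]
tool_rot: [0.0, 0.016, 1.0, -0.0]
ft_force: [-0.1, 0.6, -2.2]
gripper_width: 0.0108
finger_force: 59.1
```

Run:
```python
from h import *
s=state(); print(s["tcp_pos"],s["gripper_width"],s["finger_force"],rel((.4,.05,.18),157.2))
c=cam("wrist"); pickle.dump(c,open("w2.pkl","wb")); P=pts(c)
cv2.imwrite("pics/w2.png",cv2.resize(c["img"][130:310,200:360],None,fx=3,fy=3,interpolation=3))
```

```text
[0.58895143 0.01600922 0.13528603] 0.010755238823917332 59.114747643470764 (array([189.9,  28. , -44.8]), np.float64(0.3661), 'yaw', np.float64(178.18))
```

View pics/w2.png

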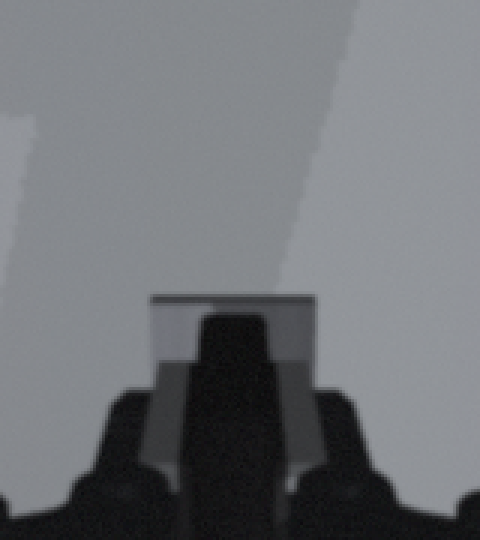

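Wrist crop: the fin is held straight. The blade's rear edge spans crop (150..316, 297), i.e. full (250..305, 229).

Run:
```python
from h import *
w=pickle.load(open("w2.pkl","rb"))
for u,v,z in [(250,231,.1232),(305,231,.1232),(250,228.3,.1182),(305,228.3,.1182)]: print("rear",ray(w,u,v,z).round(4))
for n in ("scene","top"):
    c=cam(n); pickle.dump(c,open(n+"1.pkl","wb")); P=pts(c); hsv=cv2.cvtColor(c["img"],cv2.COLOR_BGR2HSV)
    b=(P[...,2]>.110)&(P[...,2]<.130)&(P[...,0]>.56)&(P[...,0]<.70)&(abs(P[...,1]-.014)<.03)
    print(n,b.sum(),np.nanmedian(P[b],0).round(4),cv2.minAreaRect((P[b][:,:2]*1000).astype(np.float32)))
    far=b&(P[...,0]>.61); print(" far z,slope",np.polyfit(P[far][:,0]-.64,P[far][:,2],1) if far.any() else None)
    g=b&(hsv[...,1]>70)&(abs(hsv[...,0]-65.)<20)
    v,u=np.nonzero(g); print(" glass",g.sum(),(u.mean(),v.mean()) if g.any() else 0)
    if g.any(): print(ray(c,u.mean(),v.mean(),.1232).round(4), P[g].mean(0).round(4))
```

```text
rear [0.573  0.0028 0.1232]
rear [0.574  0.0318 0.1232]
rear [0.5732 0.0024 0.1182]
rear [0.5742 0.0322 0.1182]
scene 871 [0.6351 0.0185 0.1215] ((628.9012451171875, 14.242019653320312), (32.88951110839844, 110.82127380371094), 88.65597534179688)
 far z,slope [-0.01638891  0.12137327]
 glass 156 (np.float64(263.61538461538464), np.float64(187.71153846153845))
[0.6249 0.016  0.1232] [0.6243 0.0152 0.1222]
top 0 [nan nan nan] ((0.0, 0.0), (0.0, 0.0), 0.0)
 far z,slope None
 glass 0 0
  return np.nanmean(a, axis, out=out, keepdims=keepdims)
```

Run:
```python
from h import *
e=np.array([np.cos(np.radians(-22.8)),np.sin(np.radians(-22.8))])
for n in ("w1","top0","scene0","scene1"):
    c=pickle.load(open(n+".pkl","rb")); P=pts(c)
    m=(abs(P[...,2]-.061)<.004)&(np.hypot(P[...,0]-.565,P[...,1]+.178)<.06)
    r=cv2.minAreaRect((P[m][:,:2]*1000).astype(np.float32)); med=np.median(P[m][:,2])
    print(n,m.sum(),r,med, "hole",np.array(r[0])-5*e)
    g=cv2.cvtColor(c["img"],cv2.COLOR_BGR2GRAY); u,v=proj(c,(.5637,-.1765,.061)); u0,v0=int(u)-8,int(v)-8
    a=cv2.GaussianBlur(g[v0:v0+17,u0:u0+17],(3,3),0).astype(float); wt=np.clip(np.median(a)-a-18,0,None); yy,xx=np.mgrid[:17,:17]
    uu,vv=(wt*xx).sum()/wt.sum()+u0,(wt*yy).sum()/wt.sum()+v0
    print("  hole px",(u,v),(uu,vv),ray(c,uu,vv,.061).round(4), (wt>0).sum())
```

```text
w1 5900 ((566.4828491210938, -176.5082550048828), (67.55644226074219, 71.04793548583984), 67.10448455810547) 0.05897962435960841 hole [ 561.87353336 -174.57067707]
  hole px (np.float64(56.5205074582523), np.float64(188.26688842949773)) (np.float64(58.923177083333336), np.float64(186.45703125)) [ 0.5622 -0.174   0.061 ] 89
top0 1379 ((568.1187744140625, -178.1108856201172), (66.92574310302734, 70.38766479492188), 67.14862823486328) 0.06156642314153438 hole [ 563.50945866 -176.17330769]
  hole px (np.float64(389.4148282159477), np.float64(231.98874272466233)) (np.float64(389.4724409448819), np.float64(231.9952755905512)) [ 0.5637 -0.1766  0.061 ] 47
scene0 690 ((567.5455322265625, -177.53591918945312), (68.86660766601562, 70.10997009277344), 67.3131332397461) 0.060999168403179704 hole [ 562.93621647 -175.59834126]
  hole px (np.float64(237.6057060146363), np.float64(145.31735103566592)) (np.float64(237.7199211045365), np.float64(145.47534516765285)) [ 0.5638 -0.1759  0.061 ] 23
scene1 700 ((567.5363159179688, -177.81576538085938), (70.73779296875, 69.94697570800781), 67.3293228149414) 0.060990952227673645 hole [ 562.92700016 -175.87818745]
  hole px (np.float64(237.6057060146363), np.float64(145.31735103566592)) (np.float64(237.99070385126163), np.float64(145.50597609561754)) [ 0.5634 -0.1755  0.061 ] 24
```

```bash
cat >> h.py <<'E'
H=np.array([.5630,-.1755]); YS=-22.8
def st(x,y,z): # stage mm -> world m
    a=np.radians(YS); return (*(H+np.array([[np.cos(a),-np.sin(a)],[np.sin(a),np.cos(a)]])@[x/1000,y/1000]),z)
E
python3 -c "
from h import *
for z in (.16,.059): print(st(-189.8,0,z),rel(st(-189.8,0,z),157.2))"
```

```text
(np.float64(0.38803037382850253), np.float64(-0.10194954169139084), 0.16) (array([ 195.8, -124.3,  -26. ]), np.float64(0.3661), 'yaw', np.float64(178.18))
(np.float64(0.38803037382850253), np.float64(-0.10194954169139084), 0.059) (array([ 195.5, -124.4,   75. ]), np.float64(0.3661), 'yaw', np.float64(178.18))
```

>>> jog_arm([
  {"tx":40,"ty":-25,"tz":-25,"yaw":0.1,"grip":5},
  {"tx":80,"ty":-50,"tz":-25,"yaw":0.2,"grip":5},
  {"tx":120,"ty":-75,"tz":-25,"yaw":0.3,"grip":5},
  {"tx":160,"ty":-100,"tz":-25,"yaw":0.366,"grip":5},
  {"tx":185,"ty":-118,"tz":-25,"yaw":0.366,"grip":5},
  {"tx":196,"ty":-124,"tz":-25,"yaw":0.366,"grip":5},
  {"tx":196,"ty":-124,"tz":20,"yaw":0.366,"grip":5},
  {"tx":196,"ty":-124,"tz":60,"yaw":0.366,"grip":5},
  {"tx":196,"ty":-124,"tz":75,"yaw":0.366,"grip":5},
  {"tx":196,"ty":-124,"tz":75,"yaw":0.366,"grip":5},
])

```text
time_s: 5.0
tcp_pos: [0.3873, -0.1004, 0.0577]
tool_rot: [-0.003, 0.197, 0.98, 0.001]
ft_force: [0.3, -0.3, -0.8]
gripper_width: 0.0111
finger_force: 59.1
```

>>> jog_arm([
  {"tx":0,"ty":0,"tz":0,"yaw":0,"grip":5},
  {"tx":0,"ty":0,"tz":0,"yaw":0,"grip":5},
])

```text
time_s: 5.2
tcp_pos: [0.3905, -0.102, 0.0611]
tool_rot: [0.001, 0.197, 0.98, -0.0]
ft_force: [-0.4, 0.9, -1.0]
gripper_width: 0.0109
finger_force: 59.1
```

Run:
```python
from h import *
print(rel(st(-189.8,0,.059),157.2), rel(st(-100,0,.059),157.2))
c=cam("scene"); P=pts(c)
a=cv2.resize(c["img"][100:210,180:340],None,fx=4,fy=4,interpolation=3); cv2.imwrite("pics/s2.png",a)
M=np.radians(YS); A=np.array([[np.cos(M),np.sin(M)],[-np.sin(M),np.cos(M)]])
L=(P[...,:2]-H)@A.T*1000; z=P[...,2]*1000
b=(L[...,0]>-160)&(L[...,0]<-90)&(abs(L[...,1])<22)&(z>30)&(z<60)
print(b.sum(),L[b].min(0),L[b].max(0),np.median(z[b]),cv2.minAreaRect(L[b].astype(np.float32)))
f=(L[...,0]>-84)&(L[...,0]<-40)&(abs(L[...,1])<12)&(z>30)&(z<60); print("floor z",np.median(z[f]),f.sum())
print("z along",np.polyfit(L[b][:,0],z[b],1))
```

```text
(array([ 2.3, -0.9,  2.1]), np.float64(0.0006), 'yaw', np.float64(157.23)) (array([-87.5,  -0.9,   2.2]), np.float64(0.0006), 'yaw', np.float64(157.23))
320 [-159.89466823  -16.01690333] [-91.2435687   19.20851363] 48.86898260746231 ((-125.61939239501953, 1.204782485961914), (35.333560943603516, 68.30644989013672), 89.13602447509766)
floor z 40.02410475155355 142
z along [-1.91518550e-02  4.61883895e+01]
```

View pics/s2.png

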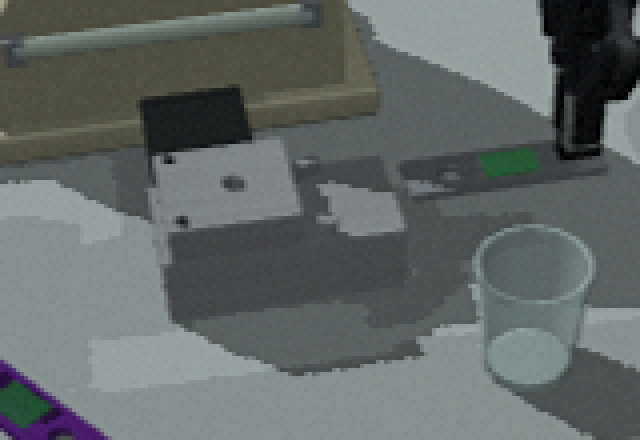

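Scene crop: the blade, with its hole at (450,175), is in line with the ledge and slot. The blade tip is at (402,180), just before the ledge, and the beaker is clear of it. Now a small correction, then slide in partway.

>>> jog_arm([
  {"tx":0,"ty":-1,"tz":2,"yaw":0,"grip":5},
  {"tx":-15,"ty":-1,"tz":2,"yaw":0,"grip":5},
  {"tx":-30,"ty":-1,"tz":2,"yaw":0,"grip":5},
  {"tx":-45,"ty":-1,"tz":2,"yaw":0,"grip":5},
  {"tx":-55,"ty":-1,"tz":2,"yaw":0,"grip":5},
  {"tx":-65,"ty":-1,"tz":2,"yaw":0,"grip":5},
  {"tx":-75,"ty":-1,"tz":2,"yaw":0,"grip":5},
  {"tx":-75,"ty":-1,"tz":2,"yaw":0,"grip":5},
  {"tx":-75,"ty":-1,"tz":2,"yaw":0,"grip":5},
])

```text
time_s: 6.15
tcp_pos: [0.4577, -0.1315, 0.0581]
tool_rot: [-0.0, 0.198, 0.98, 0.0]
ft_force: [0.1, 0.9, -0.7]
gripper_width: 0.0112
finger_force: 59.1
```

```bash
python3 -c "
from h import *
print(state()['ft_force'],rel(st(-69.8,0,.059),157.2))"
```

```text
[ 0.0706229   0.92687617 -0.67550661] (array([-44.3,   0.3,  -0.9]), np.float64(0.0001), 'yaw', np.float64(157.21))
```

>>> jog_arm([
  {"tx":-10,"ty":0,"tz":0,"yaw":0,"grip":5},
  {"tx":-20,"ty":0,"tz":0,"yaw":0,"grip":5},
  {"tx":-28,"ty":0,"tz":0,"yaw":0,"grip":5},
  {"tx":-34,"ty":0,"tz":0,"yaw":0,"grip":5},
  {"tx":-39,"ty":0,"tz":0,"yaw":0,"grip":5},
  {"tx":-44,"ty":0,"tz":0,"yaw":0,"grip":5},
  {"tx":-44,"ty":0,"tz":0,"yaw":0,"grip":5},
  {"tx":-44,"ty":0,"tz":0,"yaw":0,"grip":5},
  {"tx":-44,"ty":0,"tz":0,"yaw":0,"grip":5},
])

```text
time_s: 7.05
tcp_pos: [0.4982, -0.1486, 0.0582]
tool_rot: [-0.0, 0.198, 0.98, 0.0]
ft_force: [-0.3, -0.3, -1.9]
gripper_width: 0.0113
finger_force: 59.1
```

Run:
```python
from h import *
print(state()['ft_force'],rel(st(-69.8,0,.059),157.2))
for n in("scene","top"):
    c=cam(n); pickle.dump(c,open(n+"3.pkl","wb"))
    P=pts(c); L=(P[...,:2]-H)@np.array([[np.cos(np.radians(YS)),-np.sin(np.radians(YS))],[np.sin(np.radians(YS)),np.cos(np.radians(YS))]])*1000; z=P[...,2]*1000
    hsv=cv2.cvtColor(c["img"],cv2.COLOR_BGR2HSV)
    b=(L[...,0]>30)&(L[...,0]<60)&(abs(L[...,1])<17)&(z>36)&(z<56); print(n,b.sum())
    g=(abs(L[...,0]+34)<40)&(abs(L[...,1])<20)&(hsv[...,1]>60)&(abs(hsv[...,0]-65.)<20); print(g.sum())
    if g.any(): print(L[g].min(0),L[g].max(0),L[g].mean(0))
    if n=="scene":
        u,v=proj(c,st(-25,0,.05)).astype(int); cv2.imwrite("pics/s3.png",cv2.resize(c["img"][v-40:v+40,u-55:u+55],None,fx=7,fy=7,interpolation=3))
```

```text
[-0.26665953 -0.29178228 -1.91050868] (array([-0.4,  0.3, -0.8]), np.float64(0.0001), 'yaw', np.float64(157.21))
scene 28
77
[-73.61039184 -12.27413085] [-33.80235918  19.91897507] [-46.73864234   6.17736645]
top 0
11
[-35.02429939   3.4566515 ] [-29.44227232   9.33109947] [-32.07626699   6.31981615]
```

View pics/s3.png

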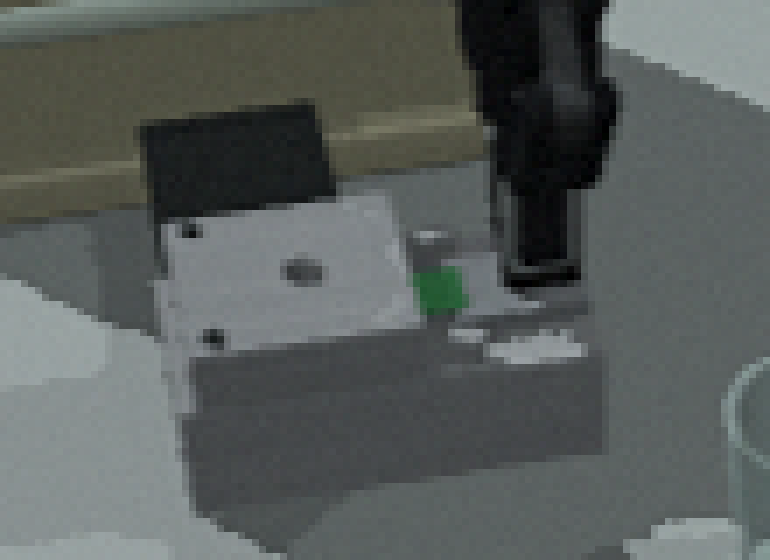

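Scene crop: the blade is in the slot between the guides. The glass window's visible part is at (440,290), with the fin still held. I check depth from the glass edge, then set it down.

Run:
```python
from h import *
a=np.radians(YS); A=np.array([[np.cos(a),-np.sin(a)],[np.sin(a),np.cos(a)]])
c=pickle.load(open("scene3.pkl","rb"))
u,v=proj(c,st(-25,0,.05)).astype(int)
f=lambda x,y,z:((ray(c,u-55+(x+.5)/7-.5,v-40+(y+.5)/7-.5,z)[:2]-H)@A*1000).round(1)
print("glass rear edge",f(467,268,.0459),f(468,308,.0459),"hole",f(304,271,.061))
t=pickle.load(open("top0.pkl","rb")); s=pickle.load(open("scene0.pkl","rb"))
# glass extents in carrier frame from first scene view
hsv=cv2.cvtColor(s["img"],cv2.COLOR_BGR2HSV); P=pts(s)
g=(np.hypot(P[...,0]-.63,P[...,1]-.013)<.075)&(hsv[...,1]>70)&(abs(hsv[...,0]-65.)<20)
b=np.radians(-1.9); B=np.array([[np.cos(b),-np.sin(b)],[np.sin(b),np.cos(b)]])
vv,uu=np.nonzero(g); q=np.array([ray(s,x,y,.005)[:2] for x,y in zip(uu,vv)]); q=(q-[.6305,.0144])@B*1000; print("glass in carrier (scene)",q.min(0),q.max(0),np.percentile(q[:,0],[5,95]))
```

```text
glass rear edge [-51.   -9.9] [-47.6   9.3] hole [ 0.2 -0.6]
glass in carrier (scene) [-61.38910768 -29.71477913] [11.26064823  9.88178839] [-45.3992336    9.74288873]
```

>>> jog_arm([
  {"tx":0,"ty":0,"tz":1,"yaw":0,"grip":5},
  {"tx":0,"ty":0,"tz":1,"yaw":0,"grip":5},
  {"tx":0,"ty":0,"tz":1,"yaw":0,"grip":5},
])

```text
time_s: 7.45
tcp_pos: [0.4985, -0.1487, 0.0573]
tool_rot: [-0.0, 0.198, 0.98, 0.0]
ft_force: [-0.2, 0.4, -0.8]
gripper_width: 0.0107
finger_force: 59.2
```

>>> jog_arm([
  {"tx":0,"ty":0,"tz":1,"yaw":0,"grip":40},
  {"tx":0,"ty":0,"tz":1,"yaw":0,"grip":40},
  {"tx":0,"ty":0,"tz":1,"yaw":0,"grip":40},
  {"tx":0,"ty":0,"tz":-20,"yaw":0,"grip":40},
  {"tx":0,"ty":0,"tz":-60,"yaw":0,"grip":40},
  {"tx":40,"ty":10,"tz":-100,"yaw":0,"grip":60},
  {"tx":30,"ty":60,"tz":-120,"yaw":0,"grip":60},
  {"tx":20,"ty":100,"tz":-120,"yaw":0,"grip":60},
  {"tx":20,"ty":100,"tz":-120,"yaw":0,"grip":60},
  {"tx":20,"ty":100,"tz":-120,"yaw":0,"grip":60},
])

```text
time_s: 8.45
tcp_pos: [0.5191, -0.0481, 0.1773]
tool_rot: [0.0, 0.196, 0.981, -0.0]
ft_force: [-0.4, -0.3, -0.8]
gripper_width: 0.06
finger_force: 0.0
```

Run:
```python
from h import *
a=np.radians(YS); A=np.array([[np.cos(a),-np.sin(a)],[np.sin(a),np.cos(a)]])
tiles=[]
for n in("top","scene","wrist"):
    c=cam(n); pickle.dump(c,open(n+"4.pkl","wb")); P=pts(c); L=(P[...,:2]-H)@A*1000; z=P[...,2]*1000
    f=(abs(L[...,0]+72)<22)&(abs(L[...,1])<14)&(z>76)&(z<92)
    print(n,"fin top",f.sum()); 
    if f.sum()>10:
        q=L[f]; print(cv2.minAreaRect(q.astype(np.float32)),np.median(z[f]), (q.min(0)+q.max(0))/2)
    print("proj hole",proj(c,st(0,0,.061)),"fin top",proj(c,st(-72,0,.085)))
    u,v=proj(c,st(-30,0,.05)).astype(int); u=np.clip(u,45,514); v=np.clip(v,45,374)
    tiles.append(cv2.resize(c["img"][v-45:v+45,u-45:u+45],(266,266),interpolation=3)); print(u-45,v-45)
cv2.imwrite("pics/t4.png",np.hstack(tiles))
```

```text
top fin top 0
proj hole [388.88386168 232.36879722] fin top [378.76194933 268.91836314]
336 203
scene fin top 74
((-70.39942169189453, -0.3027467727661133), (22.85749626159668, 14.586614608764648), 1.612579584121704) 83.38512272208732 [-70.43898577  -0.2046887 ]
proj hole [238.13777772 145.43699882] fin top [271.35777492 131.43641991]
207 102
wrist fin top 483
((-72.57225036621094, 0.9742889404296875), (12.091560363769531, 23.785627365112305), 89.90947723388672) 82.520468303097 [-72.57148023   0.99035254]
proj hole [172.44536333 299.90617864] fin top [154.12956146 237.82962974]
128 220
```

View pics/t4.png

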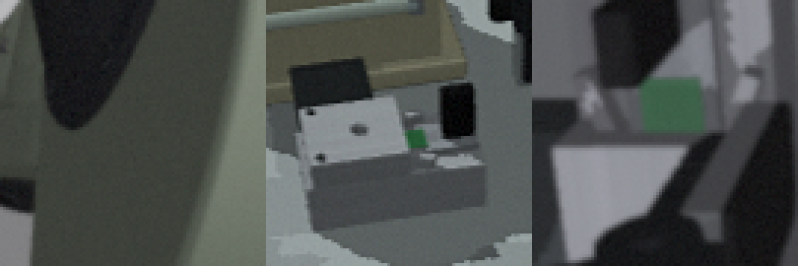

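Left tile (top camera): blocked by the arm. Middle (scene) and right (wrist): the fin stands free, the blade is seated in the slot and the glass shows before the roof. The fin measures −70.4 to −72.6 mm against −72 wanted, which is good. On to the pin.

```bash
python3 -c "
from h import *
print(rel((.5975,.2235,.19),157.2))"
```

```text
(array([ 32.8, 282.5, -13.5]), np.float64(-0.0011), 'yaw', np.float64(157.13))
```

>>> jog_arm([
  {"tx":5,"ty":50,"tz":-14,"yaw":0,"grip":60},
  {"tx":11,"ty":95,"tz":-14,"yaw":0,"grip":60},
  {"tx":16,"ty":140,"tz":-14,"yaw":0,"grip":60},
  {"tx":21,"ty":185,"tz":-14,"yaw":0,"grip":60},
  {"tx":26,"ty":230,"tz":-14,"yaw":0,"grip":60},
  {"tx":31,"ty":265,"tz":-14,"yaw":0,"grip":60},
  {"tx":33,"ty":282,"tz":-14,"yaw":0,"grip":60},
  {"tx":33,"ty":282,"tz":-14,"yaw":0,"grip":60},
  {"tx":33,"ty":282,"tz":-14,"yaw":0,"grip":60},
])

```text
time_s: 9.5
tcp_pos: [0.5974, 0.2226, 0.1905]
tool_rot: [-0.001, 0.198, 0.98, -0.001]
ft_force: [0.0, 0.7, 0.3]
gripper_width: 0.0599
finger_force: 0.0
```

Run:
```python
from h import *
a=np.radians(YS); A=np.array([[np.cos(a),-np.sin(a)],[np.sin(a),np.cos(a)]])
for n in("wrist","top","scene"):
    c=cam(n); pickle.dump(c,open(n+"5.pkl","wb")); P=pts(c); r=np.hypot(P[...,0]-.5975,P[...,1]-.2235)
    m=(r<.02)&(P[...,2]>.094)&(P[...,2]<.106); 
    if m.sum()>10: print(n,m.sum(),cv2.minEnclosingCircle((P[m][:,:2]*1000).astype(np.float32)),P[m].mean(0).round(4))
    L=(P[...,:2]-H)@A*1000; z=P[...,2]*1000
    f=(abs(L[...,0]+72)<22)&(abs(L[...,1])<14)&(z>79)&(z<92)
    if f.sum()>10: q=L[f]; print(n,"fin",f.sum(),np.median(z[f]),cv2.minAreaRect(q.astype(np.float32)))
    if n!="wrist":
        k=cv2.cvtColor(c["img"],cv2.COLOR_BGR2GRAY); u,v=proj(c,st(0,0,.061)).round().astype(int); print(k[v-5:v+6,u-6:u+7])
print(rel((.5975,.2235,.0715),157.2))
```

```text
wrist 316 ((597.9570922851562, 226.51846313476562), 7.96076774597168) [0.5975 0.2267 0.0986]
top 14 ((594.5479125976562, 225.81471252441406), 6.034680366516113) [0.5934 0.2257 0.1012]
top fin 109 84.80910101848282 ((-70.43898010253906, -0.02384185791015625), (12.306083679199219, 23.721853256225586), 89.60319519042969)
[[148 150 149 150 150 149 150 149 150 150 151 149 148]
 [149 149 149 150 147 139 136 135 142 147 150 150 147]
 [150 148 149 146 132 112 104 106 116 134 148 149 148]
 [148 148 148 138 101  82  80  80  85 112 135 147 149]
 [150 150 146 121  81  68  70  72  74  95 124 146 149]
 [150 151 144 110  71  61  65  72  74  84 116 145 150]
 [151 151 144 112  73  63  66  73  75  86 115 149 151]
 [151 151 149 135  92  69  72  79  85 100 126 148 151]
 [152 151 152 147 131  97  88  96 105 123 143 148 151]
 [151 150 151 150 148 137 132 133 135 142 149 150 151]
 [151 150 152 151 152 148 147 148 147 149 150 151 150]]
scene 96 ((599.1216430664062, 225.5303955078125), 8.247143745422363) [0.6    0.2259 0.0998]
scene fin 62 83.98152767715823 ((-70.2872085571289, -0.10722541809082031), (22.63639259338379, 15.408210754394531), 2.702582597732544)
[[166 169 168 168 166 167 168 169 167 167 166 168 166]
 [167 165 168 169 166 168 167 169 165 166 165 166 168]
 [166 167 167 167 169 168 169 170 167 168 163 167 168]
 [167 165 166 166 172 152 151 156 161 166 167 164 165]
 [164 164 167 150 124 103 109 122 135 160 167 167 167]
 [167 166 169 127  83  76  79  83  88 129 164 168 166]
 [165 165 168 138  85  67  78  83  78 134 168 169 167]
 [169 169 170 169 148 109  96 113 121 152 170 168 165]
 [168 168 168 169 167 164 163 164 159 166 167 163 165]
 [163 162 161 164 165 163 166 164 166 164 165 169 166]
 [163 162 162 166 167 165 166 167 165 167 165 168 165]]
(array([  0.5,   1.3, 119.7]), np.float64(-0.0021), 'yaw', np.float64(157.08))
```

```bash
python3 -c "
from h import *
print(rel((.5985,.2258,.073),157.2))"
```

```text
(array([  0.5,   3.8, 118.2]), np.float64(-0.0021), 'yaw', np.float64(157.08))
```

>>> jog_arm([
  {"tx":0,"ty":4,"tz":40,"yaw":-0.002,"grip":50},
  {"tx":0,"ty":4,"tz":70,"yaw":-0.002,"grip":50},
  {"tx":0,"ty":4,"tz":95,"yaw":-0.002,"grip":50},
  {"tx":0,"ty":4,"tz":110,"yaw":-0.002,"grip":50},
  {"tx":0,"ty":4,"tz":118,"yaw":-0.002,"grip":50},
  {"tx":0,"ty":4,"tz":118,"yaw":-0.002,"grip":50},
  {"tx":0,"ty":4,"tz":118,"yaw":-0.002,"grip":50},
  {"tx":0,"ty":4,"tz":118,"yaw":-0.002,"grip":30},
  {"tx":0,"ty":4,"tz":118,"yaw":-0.002,"grip":10},
  {"tx":0,"ty":4,"tz":118,"yaw":-0.002,"grip":10},
], squeeze=60)

```text
time_s: 10.65
tcp_pos: [0.6, 0.2278, 0.0745]
tool_rot: [0.001, 0.197, 0.98, 0.0]
ft_force: [-0.1, -0.6, 3.6]
gripper_width: 0.0144
finger_force: 58.4
```

>>> jog_arm([
  {"tx":0,"ty":0,"tz":0,"yaw":0,"grip":10},
  {"tx":0,"ty":0,"tz":0,"yaw":0,"grip":10},
  {"tx":0,"ty":0,"tz":0,"yaw":0,"grip":10},
])

```text
time_s: 10.95
tcp_pos: [0.6, 0.2278, 0.0745]
tool_rot: [0.001, 0.197, 0.98, 0.0]
ft_force: [-0.8, -0.9, 6.8]
gripper_width: 0.0142
finger_force: 58.4
```

>>> jog_arm([
  {"tx":0,"ty":0,"tz":-30,"yaw":0,"grip":10},
  {"tx":0,"ty":0,"tz":-65,"yaw":0,"grip":10},
  {"tx":0,"ty":0,"tz":-100,"yaw":0,"grip":10},
  {"tx":0,"ty":0,"tz":-120,"yaw":0,"grip":10},
  {"tx":0,"ty":0,"tz":-120,"yaw":0,"grip":10},
  {"tx":0,"ty":0,"tz":-120,"yaw":0,"grip":10},
  {"tx":0,"ty":0,"tz":-120,"yaw":0,"grip":10},
])

```text
time_s: 11.65
tcp_pos: [0.5982, 0.2274, 0.1915]
tool_rot: [-0.001, 0.197, 0.98, -0.001]
ft_force: [1.0, 0.3, -1.7]
gripper_width: 0.0143
finger_force: 58.5
```

Run:
```python
from h import *
s=state(); t=s["tcp_pos"]; print(t,s["gripper_width"])
c=cam("scene"); pickle.dump(c,open("scene6.pkl","wb")); P=pts(c)
r=np.hypot(P[...,0]-t[0],P[...,1]-t[1]); d=c["o"]-t; d[2]=0; d/=np.hypot(*d[:2])
z=P[...,2]-t[2]
for lo,hi in [(-.07,-.05),(-.05,-.035),(-.035,-.02),(-.02,-.008),(-.008,0),(0,.02)]:
    m=(r<.025)&(z>lo)&(z<hi)
    if m.any():
        q=P[m][:,:2]-t[:2]; n=np.array([-d[1],d[0]]); l=q@n*1000; f=q@d[:2]*1000
        print((lo,hi),m.sum(),"lateral",np.percentile(l,[3,97]).round(1),l.mean().round(2),"near surf",np.percentile(f,97).round(1),"zmin",z[m].min().round(4))
print(rel(st(0,0,.185),157.2))
```

```text
[0.59819725 0.22740987 0.19146094] 0.014253598829191123
(-0.07, -0.05) 20 lateral [-3.9  4.2] 0.08 near surf 4.4 zmin -0.0582
(-0.05, -0.035) 46 lateral [-4.3  4. ] -0.18 near surf 4.3 zmin -0.0499
(-0.035, -0.02) 45 lateral [-3.9  3.8] 0.04 near surf 4.6 zmin -0.0349
(-0.02, -0.008) 22 lateral [-9.1  8.9] -0.79 near surf 12.1 zmin -0.0199
(-0.008, 0) 58 lateral [-11.2   8.5] -4.55 near surf 12.3 zmin -0.0078
(0, 0.02) 223 lateral [-16.5  14.3] -2.31 near surf 21.2 zmin 0.0004
(array([-122.9, -385.3,    6.7]), np.float64(0.0022), 'yaw', np.float64(157.32))
```

The pin hangs vertical and centred under the TCP, with its tip about 59 mm below. Now over to the stage hole.

>>> jog_arm([
  {"tx":-14,"ty":-44,"tz":0,"yaw":0,"grip":10},
  {"tx":-28,"ty":-89,"tz":0,"yaw":0,"grip":10},
  {"tx":-42,"ty":-134,"tz":0,"yaw":0,"grip":10},
  {"tx":-57,"ty":-179,"tz":0,"yaw":0,"grip":10},
  {"tx":-72,"ty":-224,"tz":0,"yaw":0,"grip":10},
  {"tx":-86,"ty":-269,"tz":0,"yaw":0,"grip":10},
  {"tx":-100,"ty":-314,"tz":0,"yaw":0,"grip":10},
  {"tx":-112,"ty":-350,"tz":0,"yaw":0,"grip":10},
  {"tx":-120,"ty":-375,"tz":0,"yaw":0,"grip":10},
  {"tx":-123,"ty":-385,"tz":0,"yaw":0,"grip":10},
])

```text
time_s: 12.7
tcp_pos: [0.5633, -0.1774, 0.1919]
tool_rot: [-0.001, 0.198, 0.98, 0.0]
ft_force: [1.0, 0.6, -0.9]
gripper_width: 0.0136
finger_force: 58.7
```

>>> jog_arm([
  {"tx":0,"ty":0,"tz":20,"yaw":0,"grip":10},
  {"tx":0,"ty":0,"tz":40,"yaw":0,"grip":10},
  {"tx":0,"ty":0,"tz":55,"yaw":0,"grip":10},
  {"tx":0,"ty":0,"tz":58,"yaw":0,"grip":10},
  {"tx":0,"ty":0,"tz":58,"yaw":0,"grip":10},
  {"tx":0,"ty":0,"tz":58,"yaw":0,"grip":10},
])

```text
time_s: 13.3
tcp_pos: [0.5648, -0.1747, 0.1358]
tool_rot: [0.0, 0.196, 0.981, -0.0]
ft_force: [0.4, -0.2, -0.2]
gripper_width: 0.014
finger_force: 58.7
```

Run:
```python
from h import *
s=state(); t=s["tcp_pos"]; print(t,s["ft_force"],rel((.5633,-.1758,.126),157.2))
c=cam("scene"); pickle.dump(c,open("scene7.pkl","wb")); P=pts(c)
r=np.hypot(P[...,0]-t[0],P[...,1]-t[1]); d=c["o"]-t; d[2]=0; d/=np.hypot(*d[:2]); n=np.array([-d[1],d[0]])
z=P[...,2]-t[2]; m=(r<.015)&(z>-.053)&(z<-.022); q=P[m][:,:2]-t[:2]
print(m.sum(),"lat",(q@n*1000).min(),(q@n*1000).max(),"near",(q@d[:2]*1000).max())
k=cv2.cvtColor(c["img"],cv2.COLOR_BGR2GRAY); print("tip proj",proj(c,(t[0],t[1],t[2]-.0595)),"hole",proj(c,(.5633,-.1758,.061)))
a=cv2.resize(c["img"][80:190,180:320],None,fx=5,fy=5,interpolation=3); cv2.imwrite("pics/s7.png",a)
```

```text
[ 0.5647879  -0.17468819  0.13582381] [ 0.35302802 -0.1559844  -0.15983949] (array([ 1. , -1.6,  9.8]), np.float64(0.0028), 'yaw', np.float64(157.36))
51 lat -4.046126308863213 4.385887734937686 near 5.738933313238811
tip proj [237.02876538 140.0853899 ] hole [237.94166205 145.41677634]
```

>>> jog_arm([
  {"tx":1,"ty":-1.5,"tz":5,"yaw":0.003,"grip":10},
  {"tx":1,"ty":-1.5,"tz":10,"yaw":0.003,"grip":10},
  {"tx":1,"ty":-1.5,"tz":10,"yaw":0.003,"grip":10},
  {"tx":1,"ty":-1.5,"tz":10,"yaw":0.003,"grip":10},
])

```text
time_s: 13.75
tcp_pos: [0.5627, -0.176, 0.1251]
tool_rot: [-0.0, 0.198, 0.98, 0.0]
ft_force: [-1.3, 0.7, -0.0]
gripper_width: 0.0139
finger_force: 58.7
```

```bash
python3 -c "
from h import *
print(rel((.5633,-.1758,.0705),157.2))"
```

```text
(array([-0.5,  0.4, 54.6]), np.float64(-0.001), 'yaw', np.float64(157.14))
```

>>> jog_arm([
  {"tx":-0.5,"ty":0.4,"tz":4,"yaw":0,"grip":10},
  {"tx":-0.5,"ty":0.4,"tz":8,"yaw":0,"grip":10},
  {"tx":-0.5,"ty":0.4,"tz":11,"yaw":0,"grip":10},
  {"tx":-0.5,"ty":0.4,"tz":14,"yaw":0,"grip":10},
  {"tx":-0.5,"ty":0.4,"tz":14,"yaw":0,"grip":10},
])

```text
time_s: 14.25
tcp_pos: [0.5631, -0.1757, 0.1107]
tool_rot: [-0.001, 0.198, 0.98, 0.0]
ft_force: [-0.1, -0.5, -0.6]
gripper_width: 0.0139
finger_force: 58.7
```

>>> jog_arm([
  {"tx":0,"ty":0,"tz":3,"yaw":0,"grip":10},
  {"tx":0,"ty":0,"tz":6,"yaw":0,"grip":10},
  {"tx":0,"ty":0,"tz":9,"yaw":0,"grip":10},
  {"tx":0,"ty":0,"tz":12,"yaw":0,"grip":10},
  {"tx":0,"ty":0,"tz":15,"yaw":0,"grip":10},
  {"tx":0,"ty":0,"tz":15,"yaw":0,"grip":10},
])

```text
time_s: 14.85
tcp_pos: [0.5631, -0.1757, 0.0957]
tool_rot: [-0.0, 0.198, 0.98, 0.0]
ft_force: [0.9, 0.2, -0.5]
gripper_width: 0.0139
finger_force: 58.7
```

No resistance: the tip is at 36 mm, through the blade. I continue to the seat at TCP 0.0705.

>>> jog_arm([
  {"tx":0,"ty":0,"tz":5,"yaw":0,"grip":10},
  {"tx":0,"ty":0,"tz":10,"yaw":0,"grip":10},
  {"tx":0,"ty":0,"tz":15,"yaw":0,"grip":10},
  {"tx":0,"ty":0,"tz":19,"yaw":0,"grip":10},
  {"tx":0,"ty":0,"tz":22,"yaw":0,"grip":10},
  {"tx":0,"ty":0,"tz":24,"yaw":0,"grip":10},
  {"tx":0,"ty":0,"tz":25,"yaw":0,"grip":10},
  {"tx":0,"ty":0,"tz":25,"yaw":0,"grip":10},
])

```text
time_s: 15.65
tcp_pos: [0.5634, -0.1758, 0.0712]
tool_rot: [-0.0, 0.198, 0.98, 0.0]
ft_force: [0.2, 0.4, -0.9]
gripper_width: 0.0141
finger_force: 58.7
```

>>> jog_arm([
  {"tx":0,"ty":0,"tz":1,"yaw":0,"grip":10},
  {"tx":0,"ty":0,"tz":1,"yaw":0,"grip":10},
  {"tx":0,"ty":0,"tz":1,"yaw":0,"grip":10},
])

```text
time_s: 15.95
tcp_pos: [0.5637, -0.176, 0.0705]
tool_rot: [0.0, 0.198, 0.98, -0.0]
ft_force: [-0.1, -0.1, 0.8]
gripper_width: 0.0141
finger_force: 58.8
```

Slight contact, within 1 mm of the seat. I open, let the pin drop the rest, and retreat straight up and away.

>>> jog_arm([
  {"tx":0,"ty":0,"tz":0,"yaw":0,"grip":50},
  {"tx":0,"ty":0,"tz":0,"yaw":0,"grip":50},
  {"tx":0,"ty":0,"tz":0,"yaw":0,"grip":50},
  {"tx":0,"ty":0,"tz":0,"yaw":0,"grip":50},
  {"tx":0,"ty":0,"tz":-20,"yaw":0,"grip":50},
  {"tx":0,"ty":0,"tz":-60,"yaw":0,"grip":50},
  {"tx":0,"ty":0,"tz":-100,"yaw":0,"grip":50},
  {"tx":0,"ty":40,"tz":-120,"yaw":0,"grip":50},
  {"tx":0,"ty":90,"tz":-120,"yaw":0,"grip":50},
  {"tx":0,"ty":120,"tz":-120,"yaw":0,"grip":50},
])

```text
time_s: 16.95
tcp_pos: [0.6115, -0.0631, 0.1917]
tool_rot: [0.001, 0.198, 0.98, 0.0]
ft_force: [0.4, -0.9, 0.2]
gripper_width: 0.0499
finger_force: 0.0
```

Run:
```python
from h import *
c=cam("scene"); P=pts(c); cv2.imwrite("pics/f.png",c["img"])
m=(np.hypot(P[...,0]-H[0],P[...,1]-H[1])<.014)&(P[...,2]>.085)&(P[...,2]<.11)
print(m.sum(),P[m].mean(0),np.percentile(P[m][:,2],[50,95]))
a=np.radians(YS); A=np.array([[np.cos(a),-np.sin(a)],[np.sin(a),np.cos(a)]]); L=(P[...,:2]-H)@A*1000; z=P[...,2]*1000
f=(abs(L[...,0]+72)<22)&(abs(L[...,1])<14)&(z>79)&(z<92); print("fin",cv2.minAreaRect(L[f].astype(np.float32)))
cv2.imwrite("pics/f.png",cv2.resize(c["img"][90:320,150:470],None,fx=2.4,fy=2.4,interpolation=3))
```

```text
41 [ 0.56758377 -0.1740629   0.0929205 ] [0.09433165 0.09813083]
fin ((-70.36795806884766, 0.24983549118041992), (12.951022148132324, 22.753293991088867), 88.96796417236328)
```

View pics/f.png

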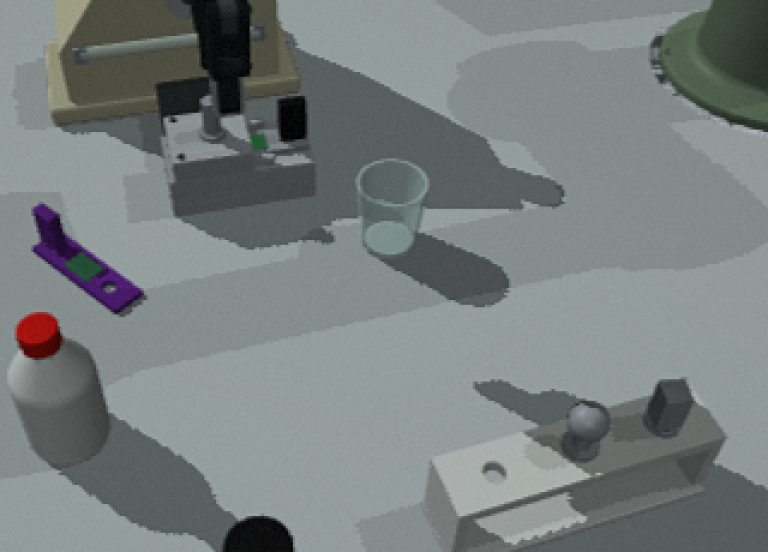

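The final view shows the pin seated in the stage with its collar on the roof at (211,130) and the head top at about 97 mm, as it should be. The fin stands free at (292,118), the other two pins are in the rack, the bystanders in view stand where they were, and the arm is clear. I hand it in.

```bash
python3 -c "
from workcell import *
print(hand_in())"
```

```text
the job is handed in; nothing more can be done
None
```

The carrier is in the slot, with its blade hole under the roof hole to about 1 mm, and the locking pin is pushed through both holes with its collar on the stage; both are released, and the job was handed in at about 17 s.

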